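Index the grill caddy and stand the fallen rub shaker in it

ROBOT

A 6-joint arm with a two-finger parallel gripper is mounted at the origin on the work surface. World frame = base frame: x ahead of the robot, y to its left, z up, the work surface at z = 0. Lengths are in m, angles in rad, forces in N, time in s.
With the tool pointing down it reaches from about 0.3 to 1 m from the base axis. Payload 5.1 kg.
Tool frame: the origin (TCP) lies at the very end of the fingers, on their centre line; the grasp point (between the pads) lies 19 mm behind it (manip.hold_point_z is the distance from the TCP to the grasp point, in m); z points along the fingers, y is the line along which they close (so a half turn about z gives the same grasp; the last joint's range is limited). The gripper opens to 95 mm and grips with 3 to 60 N. Pads are 20 mm wide; open, the fingers measure 119 mm over their backs; the gripper's body (75 mm by 180 mm) begins 59 mm behind the grasp point.
Start: joints at [-1.373, 0.124, 1.65, -0, 1.367, -0.083], TCP at [0.18, -0.625, 0.215] pointing down, gripper open.
Joint ranges: [-2.61, 2.61], [-1.02, 2.33], [0.03, 2.71], [-1.35, 4.49], [0.32, 2.68], [-2.91, 2.91]. Speed limits (rad/s): [2.57, 2.57, 3.14, 3.14, 3.14, 3.14].

INTERFACE

Orientations are given as a rotation vector (axis times angle).
In Python, from bench import readout, vision, finish_job, manip gives the robot as it stands.
- The arm moves only by the tool servo_tool, never from a script. Its arguments are lists of equal length, an entry for each row: "gripper": the opening, from -1 (shut) to 1 (fully open); "delta_pos": the shift along the tool's x, y, z in m, a list of three; "spin": the turn about the tool's z in degrees. A call has 1 to 20 rows; each row shifts and turns the commanded pose from where the row before left it, along the tool's axes as they then stand; what a row does not reach is not made up. A row lasts 1/10 s, in which the tool goes at most 50 mm and 8.59 degrees, less where a joint would pass 70% of its speed; a pose out of reach is approached as far as the arm can. A call is refused whole if a number of a shift passes 0.05 or a number of a turn 8.59, either way. A call with a gripper value outside its range is refused whole. The fingers move at their own pace and stop on an object; "force" is the grip in N (left out, the last holds). Time passes only in rows, so rows that do not move let the fingers close. It gives the time, the measured TCP pose, the force, the opening and the grip force at its end, in the units of the state.
- readout.get_obs(): the state, without advancing time (a new reading comes with each control period).
- vision.capture(name): name is "side" or "top"; returns a dict with "img" (420x560x3 uint8, red, green, blue), "K" (3x3 intrinsics, pixels), "dist" ([k1, k2, p1, p2, k3] as OpenCV has them; the pictures are not rectified), "extrinsics" (4x4, takes a point from world to camera coordinates). Camera axes: x right, y up, looking along -z (the intrinsics and any distortion apply to the point x, -y, -z); pixel columns grow to the right and rows downward; lengths in m; the calibration is good to about 2 mm. A picture is of the moment at which its call begins. There is no depth.
- finish_job(): hands the job in; it is judged then, once.
The state is a dict: "time_s": time; "joint_positions": joint angles; "qd": joint speeds; "joint_torque": joint torques, N m; "tool_pos": TCP position; "eef_rot": TCP orientation; "ft_force": force on the tool from outside, world axes, zero at the start; "wrist_torque": the same for the moment, N m; "grip_width": finger opening in m; "finger_force": force on a finger pad.
Only numpy, scipy, OpenCV 4.12 (cv2) and the standard library are available. Lean on these libraries where they do the work, as an engineer would, in place of code of your own. Each camera call takes 0.05 s, during which the arm holds its last target. There are 200 camera calls.

TASK

First turn the condiment caddy's round tray (its upright post is there to turn it by) until the empty bay comes to rest in the click right at the index block, with nothing set in it yet. Then pick up the toppled rub shaker, set it down gently, cap up, so that it stands flat inside the rim of that empty bay, and let go, leaving the tray in its click. Leave the rub bowl, spray bottle, tongs and basting brush where they are.

Things in the scene. Friction and masses are not known exactly. Their poses are not given: they have to be found in the camera images.
- caddy: Fixed base of the condiment caddy, a dark steel disc (radius 118, height 12) under the round tray. Origin on the shelf at the turning axis, z up; its -x axis points from the axis to the index block, which stands roughly towards the robot. Carries the tray.
- hub (a point): On the turning axis, at the tray's upper face (24 above the shelf; tray radius 132). The hub is a stub of radius 18, 30 tall. Round the tray, 90 degrees apart: the empty bay and three fixed pots (radius up to 34, up to 56 above the tray, 82 from the axis).
- index (a point): Top centre of the index block, the only block beside the tray: 26 x 32, 32 tall, fixed to the base 172 from the axis. A sprung roller between it and the tray's edge drops between pairs of small studs on the edge: a click every quarter turn.
- turntable (a joint): Angle of the round steel tray, rad, counter-clockwise from above positive. 0: the empty bay in its click at the index block. Next click at 1.571; stops at -0.5 and 2.9. Starts between 0.7 and 2.5, so it is turned clockwise. Each click draws the tray in over the last 0.04 rad and takes up to about 10 N at the post to enter or leave.
- post (a point): Top centre of the tray's upright turning post: dark steel, diameter 16, 60 tall (top 84 above the shelf), 112 from the axis, 135 degrees counter-clockwise (from above) from the empty bay. It is fixed to the tray and is round, so it turns within the grip.
- bay (a point): Centre of the empty bay's floor (the tray's upper face, 24 above the shelf), 80 from the axis; turns with the tray. The bay is ringed by a round rim 6 tall of inner radius 43.
- shaker: The toppled steel rub shaker: a 48 x 48 square body 82 tall with a round cap (radius 22, tapering at the top) making 110 in all, about 0.22 kg. Origin at the centre of its underside, z axis towards the cap, x and y square to the flat sides. It starts lying on one flat side, its cap roughly towards the robot.
- bowl: White ceramic rub bowl, rim radius 50, 45 tall. Origin under its centre. Bystander.
- spray_bottle: White spray bottle with green trigger head, standing: radius 31, 155 tall, the head reaching 36 from the axis. Origin under its centre. Bystander.
- tongs: Stainless tongs lying on the shelf, 240 long along x, 55 wide, 22 tall. Origin under the middle. Bystander.
- brush: Basting brush with red handle lying on the shelf, 200 long along x, up to 35 tall. Origin under it. Bystander.
- condiment_box: Fixed stainless condiment box with its lid closed: 160 (x) x 190 (y), 85 tall, lid and knob up to about 125. Origin under its centre. An obstacle.

How it is judged:
By the outcome, as a careful person would: the job done as asked, in the order asked, and still so for the second after the job is handed in, with the robot touching nothing.
It also fails if it takes over 67 s, if anything falls off the work surface, if the arm or the gripper's body presses on something with over 40 N, if the wrist force passes 120 N, or if a joint passes its speed limit or range.

## Working session

There is one attempt and no reset: what is moved stays moved. The work goes in short steps, Python scripts to look and compute and a tool call to move; the robot and the scene stay as the last step left them, time stands still between calls to the robot, and variables do not carry over. Pictures are saved under pics/ and viewed, at most 10 in all, crops included, and the job is handed in when it is done.

Besides the shell and the picture viewer there is one more tool, called after "Emit:" as name(argument=value, ...) on one line, values as JSON. servo_tool: Moves the arm, as the interface text tells. Its arguments: {"type":"object","properties":{"gripper":{"type":"array","items":{"type":"number"}},"delta_pos":{"type":"array","items":{"type":"array","items":{"type":"number"}}},"spin":{"type":"array","items":{"type":"number"}},"force":{"type":"number"}},"required":["gripper","delta_pos","spin"]}

```bash
mkdir -p pics
python3 - <<'E'
from bench import readout, vision, manip
import cv2,numpy as np,pickle
o=readout.get_obs();print(o['time_s'],o['tool_pos'],o['eef_rot'],o['grip_width'],manip.hold_point_z)
for n in('top','side'):
    c=vision.capture(n);pickle.dump(c,open(n+'.pkl','wb'))
    cv2.imwrite(f'pics/{n}0.png',cv2.resize(c['img'][:,:,::-1],(800,600),interpolation=cv2.INTER_CUBIC))
    print(n,c['K'].tolist() if hasattr(c['K'],'tolist') else c['K'],c['dist'],np.round(c['extrinsics'],3).tolist())
E
```

```text
0.0 [ 0.17996834 -0.62392978  0.21338388] [-3.10864346e+00 -4.39326610e-01  1.80826533e-04] 0.09489116470164573 0.0188
top [[431.30054504914966, 0.0, 269.8884586228326], [0.0, 431.30054504914966, 211.22257722444567], [0.0, 0.0, 1.0]] [-0.00531653  0.          0.          0.          0.        ] [[-0.006, -1.0, -0.001, 0.026], [0.993, -0.006, 0.117, -0.577], [-0.117, -0.0, 0.993, -1.427], [0.0, 0.0, 0.0, 1.0]]
side [[486.43340458430345, 0.0, 279.33982498566957], [0.0, 486.43340458430345, 204.68613995676398], [0.0, 0.0, 1.0]] [-0.07403246  0.          0.          0.          0.        ] [[-0.906, -0.422, 0.017, 0.523], [0.328, -0.676, 0.66, -0.24], [-0.267, 0.604, 0.751, -1.425], [0.0, 0.0, 0.0, 1.0]]
```

View pics/top0.png

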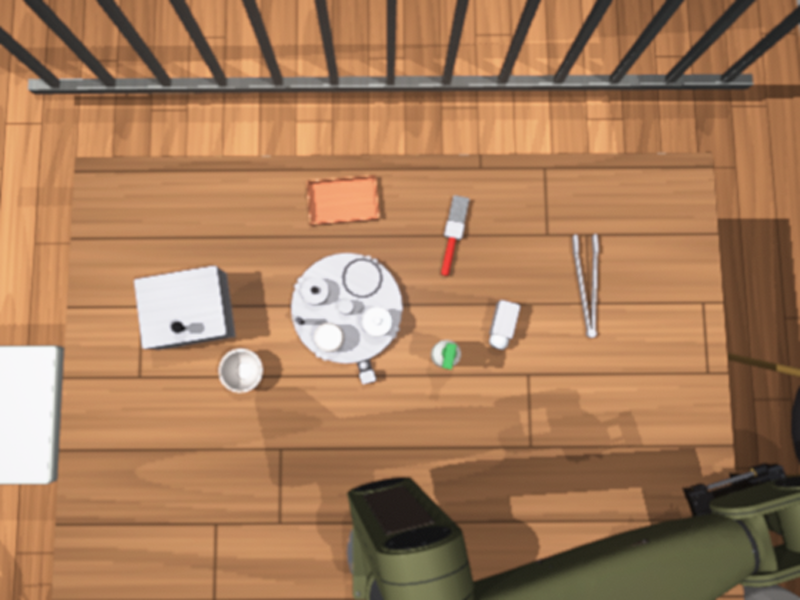

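View pics/side0.png

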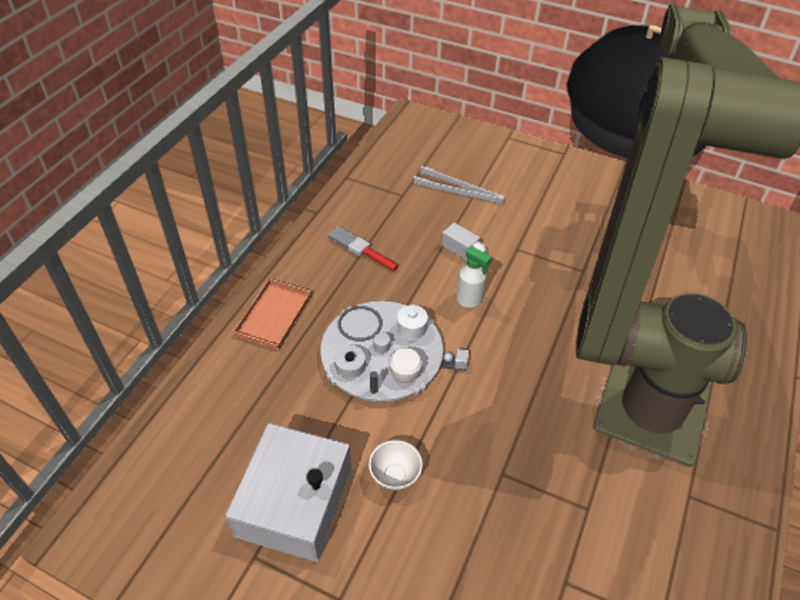

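The top view shows the tray centred near (346,308) of 800x600, the empty bay at (362,278), the post at about (300,321), the index block at (367,376), and the shaker at (505,320) with its cap at (498,341). The spray bottle is at (447,354). I'll enlarge the caddy and the shaker.

```bash
cat > h.py <<'E'
import cv2,numpy as np,pickle
from scipy.spatial.transform import Rotation as R
F=np.diag([1,-1,-1.])
def ray(c,p):
    n=cv2.undistortPoints(np.array([[p]],float),np.array(c['K']),np.array(c['dist']))[0,0]
    E=np.array(c['extrinsics']);d=E[:3,:3].T@F@np.r_[n,1];o=-E[:3,:3].T@E[:3,3];return o,d
def at(c,p,z):
    o,d=ray(c,p);return (o+d*(z-o[2])/d[2])
def proj(c,P):
    E=np.array(c['extrinsics']);X=(E[:3,:3]@np.array(P,float).reshape(-1,3).T+E[:3,3:]).T@F
    return cv2.projectPoints(X,np.zeros(3),np.zeros(3),np.array(c['K']),np.array(c['dist']))[0][:,0]
E
python3 - <<'E'
from h import *
t=pickle.load(open('top.pkl','rb'))['img'][:,:,::-1]
s=pickle.load(open('side.pkl','rb'))['img'][:,:,::-1]
a=cv2.resize(t[170:275,195:295],(400,420),interpolation=cv2.INTER_CUBIC)   # x4
b=cv2.resize(t[195:265,295:375],(400,350),interpolation=cv2.INTER_CUBIC)   # x5
im=np.zeros((420,800,3),np.uint8);im[:,:400]=a;im[:350,400:]=b
cv2.imwrite('pics/crop1.png',im)
b=cv2.resize(s[200:290,215:335],(800,600),interpolation=cv2.INTER_CUBIC)
cv2.imwrite('pics/crop2.png',b)
E
```

```text
(no output)
```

View pics/crop1.png

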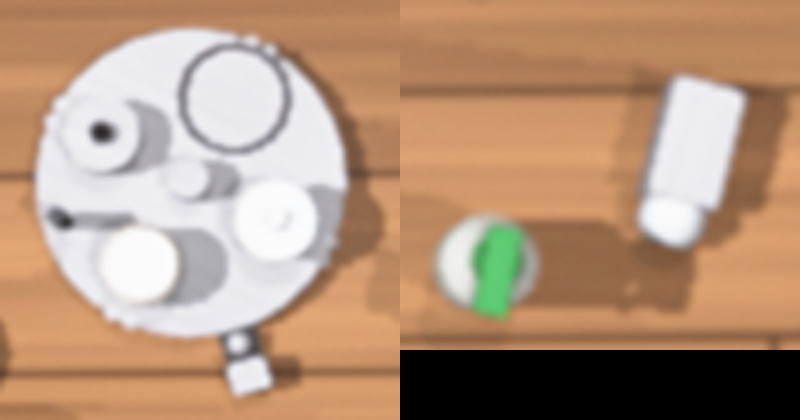

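View pics/crop2.png

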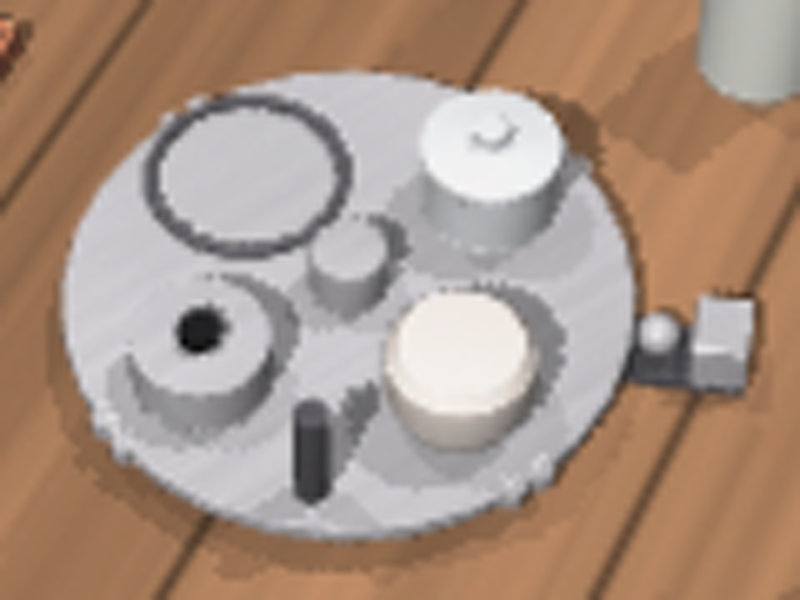

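Run:
```python
from h import *
t=pickle.load(open('top.pkl','rb'));s=pickle.load(open('side.pkl','rb'))
a=lambda x,y:((x+.5)/4-.5+195,(y+.5)/4-.5+170)
b=lambda x,y:((x+.5)/5-.5+295,(y+.5)/5-.5+195)
k=120/800
q=lambda x,y:((x+.5)*k-.5+215,(y+.5)*k-.5+200)
def sh(n,v):print(n,np.round(v,4))
hub=at(t,a(192,183),.024);sh('trayc',hub)
sh('hubtop t',at(t,a(192,179),.054));sh('hubtop s',at(s,q(349,248),.054))
for n,p,p2,z in(('bay',(235.5,97),(248,176),.027),('post',(60,217),(313,408),.084),('index',(250,374),(725,322),.032)):
    u=at(t,a(*p),z);v=at(s,q(*p2),z);sh(n+' t',u);sh(n+' s',v)
    for w in(u,v):d=w-hub;print('   r',np.hypot(d[0],d[1]).round(4),'ang',np.degrees(np.arctan2(d[1],d[0])).round(2))
for n,p in(('bl',(281,75)),('br',(347,93)),('cr',(318,209)),('cl',(250,192)),('capc',(268,222))):sh(n,at(t,b(*p),.048 if n!='capc' else .035))
# least-squares circle-free check: projected tray outline pixel
```

```text
trayc [0.5644 0.1149 0.024 ]
hubtop t [0.5645 0.113  0.054 ]
hubtop s [0.5662 0.1151 0.054 ]
bay t [0.6378 0.0776 0.027 ]
bay s [0.6368 0.0787 0.027 ]
   r 0.0824 ang -26.95
   r 0.081 ang -26.51
post t [0.5307 0.2187 0.084 ]
post s [0.5324 0.2191 0.084 ]
   r 0.1091 ang 107.99
   r 0.109 ang 107.03
index t [0.4025 0.0657 0.032 ]
index s [0.4015 0.0639 0.032 ]
   r 0.1692 ang -163.1
   r 0.1706 ang -162.61
bl [ 0.5789 -0.2497  0.048 ]
br [ 0.5665 -0.2937  0.048 ]
cr [ 0.4888 -0.2719  0.048 ]
cl [ 0.5004 -0.2268  0.048 ]
capc [ 0.481  -0.2407  0.035 ]
```

Estimates from both views: hub (0.565, 0.115), index at -163°, bay at -26.7° and post at 108° on a 112 mm radius. The tray therefore turns 136° clockwise. I'm moving above the post.

Emit:
servo_tool(gripper=[-0.2, -0.2, -0.2, -0.2, -0.2, -0.2, -0.2, -0.2, -0.2, -0.2, -0.2, -0.2, -0.2, -0.2, -0.2, -0.2, -0.2, -0.2, -0.2, -0.2], delta_pos=[[0.0286, -0.0357, 0], [0.0286, -0.0357, 0], [0.0286, -0.0357, 0], [0.0286, -0.0357, 0], [0.0286, -0.0357, 0], [0.0286, -0.0357, 0], [0.0286, -0.0357, 0], [0.0286, -0.0357, 0], [0.0286, -0.0357, 0], [0.0286, -0.0357, 0], [0.0286, -0.0357, 0], [0.0286, -0.0357, 0], [0.0286, -0.0357, 0], [0.0286, -0.0357, 0], [0.0286, -0.0357, 0], [0.0286, -0.0357, 0], [0.0286, -0.0357, 0], [0.0286, -0.0357, 0], [0.0286, -0.0357, 0], [0.0286, -0.0357, 0]], spin=[0, 0, 0, 0, 0, 0, 0, 0, 0, 0, 0, 0, 0, 0, 0, 0, 0, 0, 0, 0], force=25)

```text
time_s: 2.1
tool_pos: [0.5319, 0.2219, 0.2141]
eef_rot: [3.11, 0.44, -0.001]
ft_force: [1.0, -0.9, 0.3]
grip_width: 0.0381
finger_force: 0.0
```

Emit:
servo_tool(gripper=[-0.2, -0.2, -0.2, -0.2, -0.2, -0.2, -0.2, -0.2, -0.2, -0.2, -0.2, -0.2, -0.2], delta_pos=[[0, 0, 0], [0, 0, 0], [0, 0, 0], [0, 0, 0], [0, 0, 0], [0, 0, 0], [0, 0, 0], [0, 0, 0], [0, 0, 0], [0, 0, 0], [0, 0, 0], [0, 0, 0], [0, 0, 0]], spin=[-8.35, -8.35, -8.35, -8.35, -8.35, -8.35, -8.35, -8.35, -8.35, -8.35, -8.35, 0, 0])

```text
time_s: 3.4
tool_pos: [0.5316, 0.22, 0.2142]
eef_rot: [-1.852, -2.537, 0.001]
ft_force: [0.3, -0.1, -0.2]
grip_width: 0.0382
finger_force: 0.0
```

```bash
cat >> h.py <<'E'
def st():
    from bench import readout
    o=readout.get_obs();M=R.from_rotvec(o['eef_rot']).as_matrix()
    print('t',round(o['time_s'],2),'tcp',np.round(o['tool_pos'],4),'yawx',np.degrees(np.arctan2(M[1,0],M[0,0])).round(2),'z',np.round(M[:,2],3),'F',np.round(o['ft_force'],1),'w',round(o['grip_width'],4),'ff',o['finger_force'],'q',np.round(o['joint_positions'],2))
    return o,M
def to(x,y,z,yaw):
    o,M=st();print('tool delta',np.round(M.T@(np.array([x,y,z])-o['tool_pos']),4),'spin',np.round((np.degrees(np.arctan2(M[1,0],M[0,0]))-yaw+180)%360-180,2))
E
python3 - <<'E'
from h import *
to(.531,.2195,.05,107.9)
E
```

```text
t 3.4 tcp [0.5316 0.22   0.2142] yawx 107.76 z [-0.001 -0.    -1.   ] F [ 0.3 -0.1 -0.2] w 0.0382 ff 0.0 q [ 0.3  -0.04  1.82  0.    1.36 -0.01]
tool delta [-0.0003 -0.0006  0.1642] spin -0.14
```

Emit:
servo_tool(gripper=[-0.2, -0.2, -0.2, -0.2, -0.2, -0.2, -0.2, -0.2, -0.2, -0.2, -1, -1, -1, -1, -1], delta_pos=[[0, 0, 0.02], [0, 0, 0.02], [0, 0, 0.02], [0, 0, 0.02], [0, 0, 0.02], [0, 0, 0.02], [0, 0, 0.018], [0, 0, 0.014], [0, 0, 0.012], [0, 0, 0], [0, 0, 0], [0, 0, 0], [0, 0, 0], [0, 0, 0], [0, 0, 0]], spin=[0, 0, 0, 0, 0, 0, 0, 0, 0, 0, 0, 0, 0, 0, 0], force=25)

```text
time_s: 4.9
tool_pos: [0.5326, 0.2203, 0.0517]
eef_rot: [1.847, 2.54, 0.002]
ft_force: [0.9, 0.5, 3.0]
grip_width: 0.0158
finger_force: 25.0
```

```bash
python3 -c "
from h import *
st()"
```

```text
t 4.9 tcp [0.5326 0.2203 0.0517] yawx 107.94 z [ 0.002  0.001 -1.   ] F [0.9 0.5 3. ] w 0.0158 ff 25.00145137310028 q [ 0.3   0.12  1.95  0.    1.07 -0.01]
```

Emit:
servo_tool(gripper=[-1, -1, -1, -1, -1, -1, -1, -1, -1, -1, -1, -1, -1, -1, -1, -1], delta_pos=[[-0.0001, 0.0049, 0], [-0.0001, 0.0049, 0], [-0.0001, 0.0049, 0], [-0.0001, 0.0049, 0], [-0.0001, 0.0049, 0], [-0.0001, 0.0049, 0], [-0.0001, 0.0049, 0], [-0.0001, 0.0049, 0], [-0.0001, 0.0049, 0], [-0.0001, 0.0049, 0], [-0.0001, 0.0049, 0], [-0.0001, 0.0049, 0], [-0.0001, 0.0049, 0], [-0.0001, 0.0049, 0], [-0.0001, 0.0049, 0], [-0.0001, 0.0049, 0]], spin=[2.5, 2.5, 2.5, 2.5, 2.5, 2.5, 2.5, 2.5, 2.5, 2.5, 2.5, 2.5, 2.5, 2.5, 2.5, 2.5])

```text
time_s: 6.5
tool_pos: [0.6076, 0.2181, 0.0517]
eef_rot: [-2.605, -1.75, 0.004]
ft_force: [-14.6, 4.6, 12.5]
grip_width: 0.0158
finger_force: 25.0
```

```bash
cat >> h.py <<'E'
def po(hx=.5655,hy=.1142):
    o,M=st();d=o['tool_pos'][:2]-[hx,hy];print('r',np.hypot(*d).round(4),'ang',np.degrees(np.arctan2(d[1],d[0])).round(2),'Ftool',np.round(M.T@o['ft_force'],1))
E
python3 -c "
from h import *
po()"
```

```text
t 6.5 tcp [0.6076 0.2181 0.0517] yawx 67.79 z [-0.004  0.001 -1.   ] F [-14.6   4.6  12.5] w 0.0158 ff 25.022747218608856 q [0.26 0.26 1.78 0.   1.1  0.65]
r 0.1121 ang 67.95 Ftool [ -1.3 -15.3 -12.4]
```

Emit:
servo_tool(gripper=[-1, -1, -1, -1, -1, -1, -1, -1, -1, -1, -1, -1, -1, -1, -1, -1, -1, -1, -1, -1], delta_pos=[[-0.0001, 0.0049, 0], [-0.0001, 0.0049, 0], [-0.0001, 0.0049, 0], [-0.0001, 0.0049, 0], [-0.0001, 0.0049, 0], [-0.0001, 0.0049, 0], [-0.0001, 0.0049, 0], [-0.0001, 0.0049, 0], [-0.0001, 0.0049, 0], [-0.0001, 0.0049, 0], [-0.0001, 0.0049, 0], [-0.0001, 0.0049, 0], [-0.0001, 0.0049, 0], [-0.0001, 0.0049, 0], [-0.0001, 0.0049, 0], [-0.0001, 0.0049, 0], [-0.0001, 0.0049, 0], [-0.0001, 0.0049, 0], [-0.0001, 0.0049, 0], [-0.0001, 0.0049, 0]], spin=[2.5, 2.5, 2.5, 2.5, 2.5, 2.5, 2.5, 2.5, 2.5, 2.5, 2.5, 2.5, 2.5, 2.5, 2.5, 2.5, 2.5, 2.5, 2.5, 2.5])

```text
time_s: 8.5
tool_pos: [0.6722, 0.1482, 0.0517]
eef_rot: [-3.103, -0.486, 0.005]
ft_force: [-7.5, 1.0, 7.2]
grip_width: 0.0155
finger_force: 25.0
```

```bash
python3 -c "
from h import *
po()"
```

```text
t 8.5 tcp [0.6722 0.1482 0.0517] yawx 17.8 z [-0.004  0.    -1.   ] F [-7.5  1.   7.2] w 0.0155 ff 25.003207325935364 q [0.14 0.35 1.67 0.   1.12 1.4 ]
r 0.1119 ang 17.66 Ftool [-6.9 -3.3 -7.2]
```

Emit:
servo_tool(gripper=[-1, -1, -1, -1, -1, -1, -1, -1, -1, -1, -1, -1, -1, -1, -1, -1, -1, -1], delta_pos=[[-0.0001, 0.0049, 0], [-0.0001, 0.0049, 0], [-0.0001, 0.0049, 0], [-0.0001, 0.0049, 0], [-0.0001, 0.0049, 0], [-0.0001, 0.0049, 0], [-0.0001, 0.0049, 0], [-0.0001, 0.0049, 0], [-0.0001, 0.0049, 0], [-0.0001, 0.0049, 0], [-0.0001, 0.0049, 0], [-0.0001, 0.0049, 0], [-0.0001, 0.0049, 0], [-0.0001, 0.0049, 0], [-0.0001, 0.0049, 0], [-0.0001, 0.0049, 0], [0, 0.0029, 0], [0, 0, 0]], spin=[2.5, 2.5, 2.5, 2.5, 2.5, 2.5, 2.5, 2.5, 2.5, 2.5, 2.5, 2.5, 2.5, 2.5, 2.5, 2.5, 1.5, 0])

```text
time_s: 10.3
tool_pos: [0.6679, 0.0716, 0.0517]
eef_rot: [-3.072, 0.64, 0.008]
ft_force: [-7.9, 7.8, 8.0]
grip_width: 0.0153
finger_force: 25.0
```

Run:
```python
from h import *
po()
from bench import vision
c=vision.capture('top');pickle.dump(c,open('top2.pkl','wb'))
d=vision.capture('side');pickle.dump(d,open('side2.pkl','wb'))
im=np.zeros((420,800,3),np.uint8)
im[:,:400]=cv2.resize(c['img'][170:275,195:295,::-1],(400,420),interpolation=cv2.INTER_CUBIC)
im[:,400:]=cv2.resize(d['img'][195:300,220:320,::-1],(400,420),interpolation=cv2.INTER_CUBIC)
cv2.imwrite('pics/turn.png',im)
```

```text
t 10.3 tcp [0.6679 0.0716 0.0517] yawx -23.55 z [-0.004  0.005 -1.   ] F [-7.9  7.8  8. ] w 0.0153 ff 25.005664229393005 q [0.02 0.31 1.72 0.01 1.12 2.  ]
r 0.1109 ang -22.58 Ftool [-10.4  -4.   -8. ]
```

View pics/turn.png

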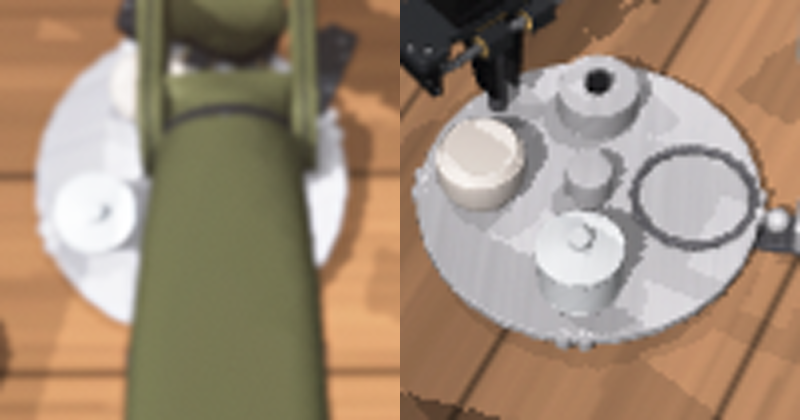

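The side crop shows the empty bay at (693,197), nearly at the roller (776,220). It's about 5° short, so I'm closing the rest slowly.

Emit:
servo_tool(gripper=[-1, -1, -1, -1, -1, -1, -1], delta_pos=[[0, 0.002, 0], [0, 0.002, 0], [0, 0.002, 0], [0, 0.002, 0], [0, 0.001, 0], [0, 0, 0], [0, 0, 0]], spin=[1, 1, 1, 1, 0.5, 0, 0])

```text
time_s: 11.1
tool_pos: [0.6639, 0.0633, 0.0517]
eef_rot: [-3.045, 0.761, 0.009]
ft_force: [-8.9, 8.3, 9.6]
grip_width: 0.0158
finger_force: 25.0
```

Run:
```python
from h import *
po()
d=pickle.load(open('side2.pkl','rb'));h=np.array([.5655,.1142])
v=at(d,((293.5)/4-.5+220,197.5/4-.5+195),.027);print('bay before',v,np.degrees(np.arctan2(*(v[:2]-h)[::-1])))
```

```text
t 11.1 tcp [0.6639 0.0633 0.0517] yawx -28.07 z [-0.005  0.005 -1.   ] F [-8.9  8.3  9.6] w 0.0158 ff 25.00358819961548 q [0.01 0.31 1.73 0.01 1.11 2.07]
r 0.1108 ang -27.36 Ftool [-11.8  -3.2  -9.5]
bay before [0.49207189 0.08658897 0.027     ] -159.39233039134518
```

Emit:
servo_tool(gripper=[-0.5, -0.3, -0.2, -0.2, -0.2, -0.2, -0.2, -0.2, -0.2, -0.2, -0.2, -0.2, -0.2, -0.2, -0.2], delta_pos=[[0, 0, 0], [0, 0, 0], [0, 0, 0], [0, 0, 0], [0, 0, -0.01], [0, 0, -0.02], [0, 0, -0.02], [0, 0, -0.02], [0, 0, -0.02], [0, 0, -0.02], [0, 0, -0.02], [0, 0, -0.02], [0, 0, -0.015], [0, 0, 0], [0, 0, 0]], spin=[0, 0, 0, 0, 0, 0, 0, 0, 0, 0, 0, 0, 0, 0, 0])

```text
time_s: 12.6
tool_pos: [0.6658, 0.0602, 0.2157]
eef_rot: [-3.048, 0.762, -0.0]
ft_force: [0.1, 0.1, -0.8]
grip_width: 0.0378
finger_force: 0.0
```

Run:
```python
from h import *
po()
from bench import vision
d=vision.capture('side');pickle.dump(d,open('side3.pkl','wb'))
# sub-pixel turn: measured vs predicted ring for candidate angles
im=cv2.resize(d['img'][200:290,215:335,::-1],(800,600),interpolation=cv2.INTER_CUBIC)
cv2.imwrite('pics/turn2.png',im)
```

```text
t 12.6 tcp [0.6658 0.0602 0.2157] yawx -28.07 z [ 0. -0. -1.] F [ 0.1  0.1 -0.8] w 0.0378 ff 0.0 q [ 0.01  0.16  1.61 -0.    1.37  2.07]
r 0.1139 ang -28.29 Ftool [ 0.1 -0.1  0.8]
```

View pics/turn2.png

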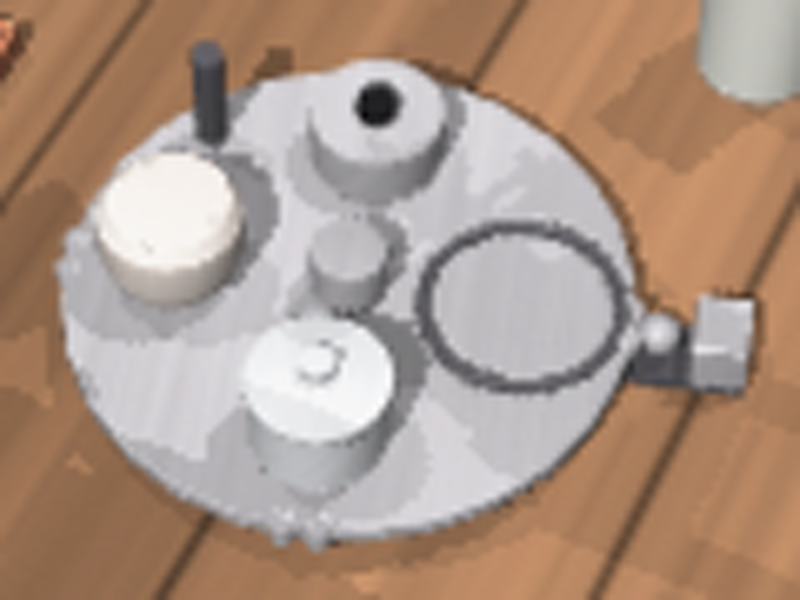

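Run:
```python
from h import *
s=pickle.load(open('side3.pkl','rb'));k=.15
q=lambda x,y:((x+.5)*k-.5+215,(y+.5)*k-.5+200)
h=at(s,q(349,248),.054)[:2];print('hub',h)
for n,p,z in(('bay',(524,307),.027),('post',(208,50),.084),('roller',(660,331),.018),('idx',(725,322),.032),('studsA',(70,248),.018),('studsB',(300,533),.018)):
    v=at(s,q(*p),z)
    for hh in(h,np.array([.5655,.1142])):d=v[:2]-hh;print(n,v.round(4),np.hypot(*d).round(4),np.degrees(np.arctan2(d[1],d[0])).round(2))
```

```text
hub [0.56618012 0.11508374]
bay [0.4886 0.0923 0.027 ] 0.0809 -163.61
bay [0.4886 0.0923 0.027 ] 0.08 -164.08
post [0.6655 0.0603 0.084 ] 0.1134 -28.88
post [0.6655 0.0603 0.084 ] 0.1136 -28.33
roller [0.4293 0.0715 0.018 ] 0.1437 -162.33
roller [0.4293 0.0715 0.018 ] 0.1428 -162.59
idx [0.4015 0.0639 0.032 ] 0.1724 -162.73
idx [0.4015 0.0639 0.032 ] 0.1715 -162.94
studsA [0.6953 0.1468 0.018 ] 0.133 13.79
studsA [0.6953 0.1468 0.018 ] 0.1338 14.09
studsB [0.5292 0.2399 0.018 ] 0.1302 106.49
studsB [0.5292 0.2399 0.018 ] 0.1308 106.09
```

Run:
```python
from h import *
t=pickle.load(open('top.pkl','rb'));s=pickle.load(open('side.pkl','rb'))
b=lambda x,y:((x+.5)/5-.5+295,(y+.5)/5-.5+195)
print('spray mid',at(t,b(87,262),.11), 'base from side',at(s,(470*.7,298*.7),0))
to(.5034,-.2519,.2157,-15.9)
```

```text
spray mid [ 0.45245848 -0.11127812  0.11      ] base from side [ 0.4502054  -0.11777793  0.        ]
t 12.65 tcp [0.6653 0.0603 0.2146] yawx -28.06 z [-0.002 -0.    -1.   ] F [-0.1  0.9 -0.5] w 0.0379 ff 0.0 q [ 0.01  0.16  1.61 -0.    1.37  2.07]
tool delta [ 0.004   0.3516 -0.0009] spin -12.16
```

Emit:
servo_tool(gripper=[0.5, 0.5, 0.5, 0.5, 0.5, 0.5, 0.5, 0.5, 0.5, 0.5, 0.5, 0.5, 0.5, 0.5], delta_pos=[[0.0004, 0.0352, 0], [0.0004, 0.0352, 0], [0.0004, 0.0352, 0], [0.0004, 0.0352, 0], [0.0004, 0.0352, 0], [0.0004, 0.0352, 0], [0.0004, 0.0352, 0], [0.0004, 0.0352, 0], [0.0004, 0.0352, 0], [0.0004, 0.0352, 0], [0, 0, 0], [0, 0, 0], [0, 0, 0], [0, 0, 0]], spin=[0, 0, 0, 0, 0, 0, 0, 0, 0, 0, -6.1, -6.1, 0, 0])

```text
time_s: 14.05
tool_pos: [0.5033, -0.2518, 0.2144]
eef_rot: [-3.11, 0.437, 0.003]
ft_force: [0.4, 0.1, -0.4]
grip_width: 0.0713
finger_force: 0.0
```

Run:
```python
from h import *
to(.5034,-.2519,.007,-15.9)
from bench import vision
c=vision.capture('top');pickle.dump(c,open('top4.pkl','wb'))
im=np.zeros((420,800,3),np.uint8)
im[:,:400]=cv2.resize(c['img'][170:275,195:295,::-1],(400,420),interpolation=cv2.INTER_CUBIC)
im[:350,400:]=cv2.resize(c['img'][195:265,295:375,::-1],(400,350),interpolation=cv2.INTER_CUBIC)
cv2.imwrite('pics/crop4.png',im)
```

```text
t 14.05 tcp [ 0.5033 -0.2518  0.2144] yawx -15.98 z [-0.002  0.001 -1.   ] F [ 0.4  0.1 -0.4] w 0.0713 ff 0.0 q [-0.56 -0.07  1.85 -0.    1.36  1.29]
tool delta [5.000e-04 1.000e-04 2.074e-01] spin -0.08
```

View pics/crop4.png

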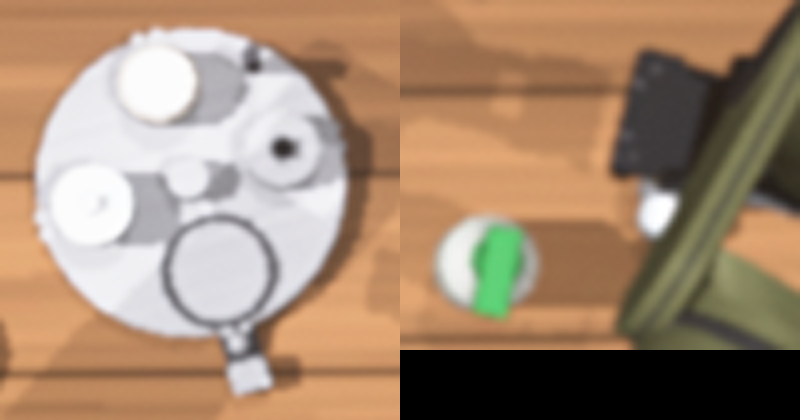

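The top crop shows the bay ring centred at (220,270), in line from the hub (192,183) to the roller (238,340) and block (250,374), with the roller between the studs. The gripper is over the shaker, whose cap is at (658,215). I'm descending and gripping lightly.

Emit:
servo_tool(gripper=[0.5, 0.5, 0.5, 0.5, 0.5, 0.5, 0.5, 0.5, 0.5, 0.5, 0.5, -1, -1, -1, -1, -1, -1], delta_pos=[[0.0005, 0, 0.024], [0, 0, 0.024], [0, 0, 0.024], [0, 0, 0.024], [0, 0, 0.024], [0, 0, 0.024], [0, 0, 0.024], [0, 0, 0.018], [0, 0, 0.013], [0, 0, 0.007], [0, 0, 0], [0, 0, 0], [0, 0, 0], [0, 0, 0], [0, 0, 0], [0, 0, 0], [0, 0, 0]], spin=[0, 0, 0, 0, 0, 0, 0, 0, 0, 0, 0, 0, 0, 0, 0, 0, 0], force=5)

```text
time_s: 15.8
tool_pos: [0.5048, -0.2525, 0.0106]
eef_rot: [3.111, -0.434, 0.002]
ft_force: [-1.5, 2.0, 5.1]
grip_width: 0.0482
finger_force: 5.0
```

Run:
```python
from h import *
po()
# arc about base lower edge, grasp at (.072,.026) in the shaker's frame; steps in tool x,z
a0=np.arctan2(.026,.072);r=np.hypot(.026,.072);th=np.linspace(0,np.pi/2,41)
X=-r*np.cos(a0+th);Z=-r*np.sin(a0+th)
print(np.round(np.c_[np.diff(X),np.diff(Z)]*1000,1).tolist())
```

```text
t 15.8 tcp [ 0.5048 -0.2525  0.0106] yawx -15.87 z [ 0.001 -0.    -1.   ] F [-1.5  2.   5.1] w 0.0482 ff 4.994257986545563 q [-0.56  0.15  1.99  0.    1.    1.29]
r 0.3717 ang -99.4 Ftool [-2.  -1.5 -5.1]
[[1.1, -2.8], [1.2, -2.8], [1.3, -2.7], [1.4, -2.7], [1.5, -2.6], [1.6, -2.5], [1.7, -2.5], [1.8, -2.4], [1.9, -2.3], [2.0, -2.3], [2.1, -2.2], [2.2, -2.1], [2.2, -2.0], [2.3, -1.9], [2.4, -1.8], [2.5, -1.7], [2.5, -1.6], [2.6, -1.5], [2.6, -1.4], [2.7, -1.3], [2.7, -1.2], [2.8, -1.1], [2.8, -1.0], [2.9, -0.9], [2.9, -0.8], [2.9, -0.7], [3.0, -0.5], [3.0, -0.4], [3.0, -0.3], [3.0, -0.2], [3.0, -0.1], [3.0, 0.0], [3.0, 0.2], [3.0, 0.3], [3.0, 0.4], [3.0, 0.5], [2.9, 0.6], [2.9, 0.7], [2.9, 0.9], [2.8, 1.0]]
```

Emit:
servo_tool(gripper=[-1, -1, -1, -1, -1, -1, -1, -1, -1, -1, -1, -1, -1, -1, -1, -1, -1, -1, -1, -1], delta_pos=[[0.0011, 0, -0.0028], [0.0012, 0, -0.0028], [0.0013, 0, -0.0027], [0.0014, 0, -0.0027], [0.0015, 0, -0.0026], [0.0016, 0, -0.0025], [0.0017, 0, -0.0025], [0.0018, 0, -0.0024], [0.0019, 0, -0.0023], [0.002, 0, -0.0023], [0.0021, 0, -0.0022], [0.0022, 0, -0.0021], [0.0022, 0, -0.002], [0.0023, 0, -0.0019], [0.0024, 0, -0.0018], [0.0025, 0, -0.0017], [0.0025, 0, -0.0016], [0.0026, 0, -0.0015], [0.0026, 0, -0.0014], [0.0027, 0, -0.0013]], spin=[0, 0, 0, 0, 0, 0, 0, 0, 0, 0, 0, 0, 0, 0, 0, 0, 0, 0, 0, 0], force=5)

```text
time_s: 17.8
tool_pos: [0.5425, -0.2632, 0.0529]
eef_rot: [-3.112, 0.433, 0.0]
ft_force: [0.3, -0.2, -2.8]
grip_width: 0.0482
finger_force: 5.0
```

Run:
```python
from h import *
po()
from bench import vision
im=np.zeros((600,800,3),np.uint8)
d=vision.capture('side')
im[:]=cv2.resize(d['img'][130:235,270:410,::-1],(800,600),interpolation=cv2.INTER_CUBIC)
cv2.imwrite('pics/tilt.png',im)
```

```text
t 17.8 tcp [ 0.5425 -0.2632  0.0529] yawx -15.86 z [-0.  0. -1.] F [ 0.3 -0.2 -2.8] w 0.0482 ff 4.999831169843674 q [-0.54  0.17  1.88 -0.    1.09  1.31]
r 0.3781 ang -93.48 Ftool [0.3 0.1 2.8]
```

View pics/tilt.png

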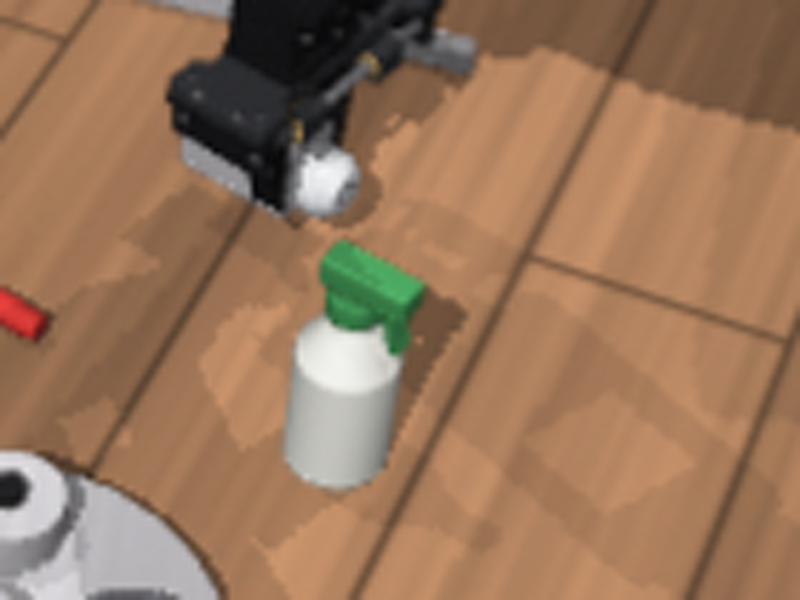

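The side crop shows the gripper holding the shaker with its cap at (325,182), still horizontal, clear of the spray bottle at (340,380). So 5 N carries it rigidly. I'll loosen to 3 N so it can swing, and check the wrist moment.

Emit:
servo_tool(gripper=[-1, -1, -1, -1, -1, -1, -1], delta_pos=[[0, 0, 0], [0, 0, 0], [0, 0, 0], [0, 0, 0], [0, 0, 0], [0, 0, 0], [0, 0, 0]], spin=[0, 0, 0, 0, 0, 0, 0], force=3)

```text
time_s: 18.55
tool_pos: [0.5423, -0.2631, 0.0528]
eef_rot: [-3.112, 0.433, -0.0]
ft_force: [-0.1, -0.7, -1.5]
grip_width: 0.0478
finger_force: 3.0
```

```bash
cat >> h.py <<'E'
def bl():
    # light-grey (cap/body) pixels near the gripper in both views
    from bench import vision
    for n in('top','side'):
        c=vision.capture(n);pickle.dump(c,open(n+'_b.pkl','wb'))
        o,M=None,None
        from bench import readout
        tp=readout.get_obs()['tool_pos'];u=proj(c,tp)[0]
        hsv=cv2.cvtColor(c['img'],cv2.COLOR_RGB2HSV)
        m=((hsv[...,1]<45)&(hsv[...,2]>110)).astype(np.uint8)
        k,l,s,ce=cv2.connectedComponentsWithStats(m)
        for i in range(1,k):
            if s[i,4]>15 and np.hypot(*(ce[i]-u))<60:print(n,'tcp',u.round(0),'blob',s[i].tolist(),ce[i].round(1))
E
python3 - <<'E'
from h import *
o,M=st();print('tq',np.round(M.T@o['wrist_torque'],3));bl()
E
```

```text
t 18.55 tcp [ 0.5423 -0.2631  0.0528] yawx -15.86 z [ 0.  0. -1.] F [-0.1 -0.7 -1.5] w 0.0478 ff 3.000032678246498 q [-0.54  0.17  1.88  0.    1.08  1.31]
tq [ 0.034 -0.157  0.024]
top tcp [355. 220.] blob [401, 164, 10, 51, 153] [404.9 187.1]
top tcp [355. 220.] blob [302, 239, 14, 17, 116] [306.6 246.5]
top tcp [355. 220.] blob [318, 243, 4, 12, 27] [319.7 248.6]
side tcp [321. 161.] blob [294, 116, 16, 9, 70] [300.9 120.2]
side tcp [321. 161.] blob [290, 123, 21, 10, 98] [299.2 127.9]
side tcp [321. 161.] blob [346, 135, 7, 5, 19] [349.2 136.8]
side tcp [321. 161.] blob [303, 154, 30, 16, 270] [318.1 162.5]
side tcp [321. 161.] blob [320, 185, 20, 30, 479] [329.  200.2]
```

It still hangs horizontal at 3 N because the tall pads hold too much torsion. I'll lay it back down and regrasp on the round cap with only the fingertips, where gravity has about twice the lever arm.

Emit:
servo_tool(gripper=[-1, -1, -1, -1, -1, -1, -1, 0.3, 0.3, 0.3, 0.3, 0.3, 0.3, 0.3, 0.3], delta_pos=[[0, 0, 0.01], [0, 0, 0.01], [0, 0, 0.01], [0, 0, 0.007], [0, 0, 0.004], [0, 0, 0.001], [0, 0, 0], [0, 0, 0], [0, 0, 0], [0, 0, -0.004], [0, 0, -0.004], [-0.008, 0, 0], [-0.008, 0, 0], [-0.0065, 0, 0], [0, 0, 0]], spin=[0, 0, 0, 0, 0, 0, 0, 0, 0, 0, 0, 0, 0, 0, 0], force=3)

```text
time_s: 20.15
tool_pos: [0.5193, -0.2564, 0.0183]
eef_rot: [-3.111, 0.434, 0.002]
ft_force: [0.4, -0.1, 0.6]
grip_width: 0.0619
finger_force: 0.0
```

Run:
```python
from h import *
o,M=st();print('tq',np.round(M.T@o['wrist_torque'],3));bl()
t=pickle.load(open('side_b.pkl','rb'))
cv2.imwrite('pics/side_after.png',cv2.resize(t['img'][130:235,270:410,::-1],(800,600),interpolation=cv2.INTER_CUBIC))
```

```text
t 20.15 tcp [ 0.5193 -0.2564  0.0183] yawx -15.88 z [-0.001  0.001 -1.   ] F [ 0.4 -0.1  0.6] w 0.0619 ff 0.0 q [-0.55  0.17  1.95 -0.    1.02  1.3 ]
tq [ 0.05  -0.048 -0.018]
top tcp [352. 228.] blob [302, 239, 14, 17, 117] [306.7 246.5]
top tcp [352. 228.] blob [317, 243, 5, 12, 27] [319.7 249.3]
side tcp [325. 172.] blob [294, 116, 26, 13, 117] [306.  122.1]
side tcp [325. 172.] blob [290, 123, 28, 11, 125] [302.1 128.6]
side tcp [325. 172.] blob [306, 164, 11, 12, 61] [311.  169.6]
side tcp [325. 172.] blob [324, 167, 13, 11, 62] [330.1 171. ]
side tcp [325. 172.] blob [320, 185, 20, 30, 479] [329.  200.2]
```

Emit:
servo_tool(gripper=[-1, -1, -1, -1, -1], delta_pos=[[0, 0, 0], [0, 0, 0], [0, 0, 0], [0, 0, 0], [0, 0, 0]], spin=[0, 0, 0, 0, 0], force=3)

```text
time_s: 20.75
tool_pos: [0.5209, -0.257, 0.0188]
eef_rot: [3.111, -0.433, 0.0]
ft_force: [0.7, -0.8, -0.2]
grip_width: 0.0479
finger_force: 3.0
```

Run:
```python
from h import *
st()
a0=np.arctan2(.024,.093);r=np.hypot(.024,.093);th=np.linspace(0,np.pi/2,41)
X=-r*np.cos(a0+th);Z=-r*np.sin(a0+th)
print(np.round(np.c_[np.diff(X),np.diff(Z)]*1000,1).tolist())
```

```text
t 20.75 tcp [ 0.5209 -0.257   0.0188] yawx -15.86 z [ 0. -0. -1.] F [ 0.7 -0.8 -0.2] w 0.0479 ff 2.9996007308363914 q [-0.55  0.17  1.95  0.    1.02  1.3 ]
[[1.0, -3.6], [1.2, -3.6], [1.3, -3.5], [1.4, -3.5], [1.6, -3.4], [1.7, -3.4], [1.8, -3.3], [2.0, -3.2], [2.1, -3.1], [2.2, -3.1], [2.3, -3.0], [2.4, -2.9], [2.6, -2.8], [2.7, -2.7], [2.8, -2.6], [2.9, -2.5], [3.0, -2.3], [3.0, -2.2], [3.1, -2.1], [3.2, -2.0], [3.3, -1.9], [3.4, -1.7], [3.4, -1.6], [3.5, -1.5], [3.5, -1.3], [3.6, -1.2], [3.6, -1.0], [3.7, -0.9], [3.7, -0.7], [3.7, -0.6], [3.7, -0.5], [3.8, -0.3], [3.8, -0.2], [3.8, -0.0], [3.8, 0.1], [3.8, 0.3], [3.7, 0.4], [3.7, 0.6], [3.7, 0.7], [3.7, 0.9]]
```

Width 47.9 mm means the pads still catch the body edge, so I'm shifting 5 mm further onto the cap.

Emit:
servo_tool(gripper=[0.3, 0.3, 0.3, 0.3, -1, -1, -1, -1, -1], delta_pos=[[0, 0, 0], [0, 0, 0], [-0.005, 0, 0], [0, 0, 0], [0, 0, 0], [0, 0, 0], [0, 0, 0], [0, 0, 0], [0, 0, 0]], spin=[0, 0, 0, 0, 0, 0, 0, 0, 0], force=3)

```text
time_s: 21.65
tool_pos: [0.5159, -0.2557, 0.0188]
eef_rot: [3.111, -0.433, -0.0]
ft_force: [-0.2, 0.9, 0.4]
grip_width: 0.048
finger_force: 3.0
```

Run:
```python
from h import *
s=pickle.load(open('side_b.pkl','rb'));t0=pickle.load(open('side.pkl','rb'))
print(at(s,(330,171),.035),at(s,(337,173),.024))
from bench import vision
n=vision.capture('side')
im=np.zeros((600,800,3),np.uint8)
for i,(c,x,y) in enumerate(((t0,300,145),(s,295,145),(n,295,145))):
    im[:,i*266:i*266+264]=cv2.resize(c['img'][y:y+75,x:x+33+11,::-1],(264,450),interpolation=cv2.INTER_CUBIC)[0:600] if 0 else cv2.copyMakeBorder(cv2.resize(c['img'][y:y+60,x:x+44,::-1],(264,360),interpolation=cv2.INTER_CUBIC),0,240,0,0,cv2.BORDER_CONSTANT)
cv2.imwrite('pics/cap.png',im[:360])
```

```text
[ 0.50134695 -0.25078712  0.035     ] [ 0.47882292 -0.26316673  0.024     ]
```

View pics/cap.png

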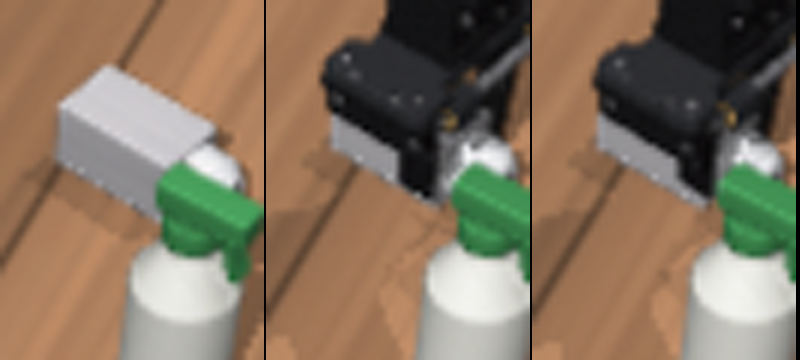

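Run:
```python
from h import *
s=pickle.load(open('side.pkl','rb'))
g=lambda x,y,o:(o+(x+.5)/6-.5,145+(y+.5)/6-.5)
u=np.array([-.962,.2746])
tcp=np.array([.5159,-.2557])
for n,p in(('before',g(62,163,300)),('now',g(68+532-532,153,295))):
    v=at(s,p,0);print(n,v.round(4),'s of tcp',((tcp-v[:2])@u).round(4))
v=at(s,g(60,105,300),.048);print('upper base corner before',v.round(4))
```

```text
before [ 0.5742 -0.2503  0.    ] s of tcp 0.0546
now [ 0.5903 -0.2518  0.    ] s of tcp 0.0705
upper base corner before [ 0.5777 -0.2479  0.048 ]
```

The crops show the finger at the body's cap end (cap just right of it at (750,160)), so the shaker was dragged along because the fingers opened too slowly. I'll lower, release and wait properly, then move to the cap.

Emit:
servo_tool(gripper=[-1, -1, -1, 0.3, 0.3, 0.3, 0.3, 0.3, 0.3], delta_pos=[[0, 0, 0.004], [0, 0, 0.004], [0, 0, 0], [0, 0, 0], [0, 0, 0], [0, 0, 0], [0, 0, 0], [0, 0, 0], [0, 0, 0]], spin=[0, 0, 0, 0, 0, 0, 0, 0, 0], force=10)

```text
time_s: 22.6
tool_pos: [0.5157, -0.2556, 0.0105]
eef_rot: [-3.111, 0.434, 0.001]
ft_force: [-0.1, -0.7, -0.4]
grip_width: 0.0611
finger_force: 0.0
```

Emit:
servo_tool(gripper=[0.3, 0.3, 0.3, 0.3, 0.3, 0.3, -1, -1, -1, -1, -1], delta_pos=[[0, 0, -0.004], [0, 0, -0.004], [-0.008, 0, 0], [-0.008, 0, 0], [-0.006, 0, 0], [0, 0, 0], [0, 0, 0], [0, 0, 0], [0, 0, 0], [0, 0, 0], [0, 0, 0]], spin=[0, 0, 0, 0, 0, 0, 0, 0, 0, 0, 0], force=3)

```text
time_s: 23.7
tool_pos: [0.4949, -0.2497, 0.0188]
eef_rot: [3.111, -0.433, 0.0]
ft_force: [0.9, -0.1, 0.1]
grip_width: 0.0436
finger_force: 3.0
```

Width is 43.6 mm, so it's on the cap. I'm swinging it up along the arc about its base edge.

Emit:
servo_tool(gripper=[-1, -1, -1, -1, -1, -1, -1, -1, -1, -1, -1, -1, -1, -1, -1, -1, -1, -1, -1, -1], delta_pos=[[0.001, 0, -0.0036], [0.0012, 0, -0.0036], [0.0013, 0, -0.0035], [0.0014, 0, -0.0035], [0.0016, 0, -0.0034], [0.0017, 0, -0.0034], [0.0018, 0, -0.0033], [0.002, 0, -0.0032], [0.0021, 0, -0.0031], [0.0022, 0, -0.0031], [0.0023, 0, -0.003], [0.0024, 0, -0.0029], [0.0026, 0, -0.0028], [0.0027, 0, -0.0027], [0.0028, 0, -0.0026], [0.0029, 0, -0.0025], [0.003, 0, -0.0023], [0.003, 0, -0.0022], [0.0031, 0, -0.0021], [0.0032, 0, -0.002]], spin=[0, 0, 0, 0, 0, 0, 0, 0, 0, 0, 0, 0, 0, 0, 0, 0, 0, 0, 0, 0], force=3)

```text
time_s: 25.7
tool_pos: [0.5376, -0.2618, 0.0778]
eef_rot: [3.112, -0.433, 0.0]
ft_force: [-0.7, 0.2, 0.3]
grip_width: 0.044
finger_force: 3.0
```

Run:
```python
from h import *
o,M=st();print('tq',np.round(M.T@o['wrist_torque'],3));bl()
```

```text
t 25.7 tcp [ 0.5376 -0.2618  0.0778] yawx -15.86 z [ 0. -0. -1.] F [-0.7  0.2  0.3] w 0.044 ff 2.9963993436831515 q [-0.54  0.13  1.88  0.    1.13  1.3 ]
tq [-0.    -0.141 -0.051]
top tcp [357. 221.] blob [401, 164, 9, 46, 145] [404.6 185.5]
top tcp [357. 221.] blob [352, 197, 7, 7, 25] [354.4 199.4]
top tcp [357. 221.] blob [302, 239, 15, 17, 119] [306.8 246.4]
top tcp [357. 221.] blob [318, 242, 4, 13, 29] [319.8 248.5]
side tcp [322. 157.] blob [294, 116, 18, 11, 83] [302.3 120.7]
side tcp [322. 157.] blob [290, 123, 22, 10, 102] [299.6 128. ]
side tcp [322. 157.] blob [343, 134, 10, 6, 22] [348.5 136.5]
side tcp [322. 157.] blob [322, 150, 6, 12, 43] [324.6 155.7]
side tcp [322. 157.] blob [299, 152, 23, 17, 222] [308.7 160.1]
side tcp [322. 157.] blob [320, 185, 20, 30, 479] [329.  200.2]
```

Run:
```python
from h import *
s=pickle.load(open('side_b.pkl','rb'))
tcp=np.array([.5376,-.2618,.0778]);g=tcp+[0,0,.0052]
u=np.array([.962,-.2746,0]);w=np.array([.2746,.962,0])  # u: cap->base horizontally, w: +y side
for th in(0,20,45,90):
    a=np.radians(th);ax=-u*np.cos(a)+np.array([0,0,np.sin(a)]);n=np.cross(w,ax); n=n if n[2]>=0 else -n
    B=g-.093*ax
    P=[B+.024*w+.024*n,B+.024*w-.024*n,B+.082*ax+.024*w-.024*n,B+.082*ax+.024*w+.024*n]
    print(th,'zmin',min(p[2] for p in P).round(3),proj(s,P).round(0).tolist())
hsv=cv2.cvtColor(s['img'],cv2.COLOR_RGB2HSV)
m=((hsv[...,1]<45)&(hsv[...,2]>110))
for y in range(148,180,2):print(y,''.join('#' if v else '.' for v in m[y,290:345]))
```

```text
0 zmin 0.059 [[298.0, 142.0], [297.0, 152.0], [315.0, 163.0], [316.0, 153.0]]
20 zmin 0.029 [[297.0, 149.0], [300.0, 160.0], [317.0, 165.0], [314.0, 153.0]]
45 zmin 0.0 [[299.0, 159.0], [306.0, 170.0], [320.0, 166.0], [313.0, 154.0]]
90 zmin -0.01 [[311.0, 175.0], [322.0, 182.0], [324.0, 165.0], [313.0, 158.0]]
148 .......................................................
150 .................................##....................
152 ................###..............#.....................
154 ..............##########..........####.................
156 ...........###############.......#####.................
158 .........#################.......####..................
160 ..........##################....####...................
162 ...........#####################.......................
164 ............##################.........................
166 ..............#########................................
168 ...............##......................................
170 .......................................................
172 .......................................................
174 .......................................................
176 .......................................................
178 .......................................................
```

The silhouette matches a 45° tilt with the base edge on the table, so it's swinging as planned. I'm finishing the arc.

Emit:
servo_tool(gripper=[-1, -1, -1, -1, -1, -1, -1, -1, -1, -1, -1, -1, -1, -1, -1, -1, -1, -1, -1, -1], delta_pos=[[0.0033, 0, -0.0019], [0.0034, 0, -0.0017], [0.0034, 0, -0.0016], [0.0035, 0, -0.0015], [0.0035, 0, -0.0013], [0.0036, 0, -0.0012], [0.0036, 0, -0.001], [0.0037, 0, -0.0009], [0.0037, 0, -0.0007], [0.0037, 0, -0.0006], [0.0037, 0, -0.0005], [0.0038, 0, -0.0003], [0.0038, 0, -0.0002], [0.0038, 0, 0], [0.0038, 0, 0], [0.0038, 0, 0], [0.0037, 0, 0], [0.0037, 0, 0], [0.0037, 0, 0], [0, 0, 0]], spin=[0, 0, 0, 0, 0, 0, 0, 0, 0, 0, 0, 0, 0, 0, 0, 0, 0, 0, 0, 0], force=3)

```text
time_s: 27.8
tool_pos: [0.604, -0.2806, 0.0905]
eef_rot: [-3.111, 0.433, 0.001]
ft_force: [-0.0, -0.7, -1.7]
grip_width: 0.0436
finger_force: 3.0
```

```bash
cat >> h.py <<'E'
def sil(s,g0,yaw=-15.9,sg=.093,ths=(60,75,90),win=(290,345,135,190)):
    a=np.radians(yaw);u=np.array([np.cos(a),np.sin(a),0]);w=np.array([-u[1],u[0],0])
    for th in ths:
        a=np.radians(th);ax=-u*np.cos(a)+np.array([0,0,np.sin(a)]);n=u*np.sin(a)+np.array([0,0,np.cos(a)])
        B=np.array(g0)-sg*ax
        P=[B+.024*w+.024*n,B+.024*w-.024*n,B+.082*ax+.024*w-.024*n,B+.082*ax+.024*w+.024*n]
        print(th,'zmin',min(p[2] for p in P).round(3),proj(s,P).round(0).tolist())
    hsv=cv2.cvtColor(s['img'],cv2.COLOR_RGB2HSV);m=((hsv[...,1]<45)&(hsv[...,2]>110))
    for y in range(win[2],win[3],2):print(y,''.join('#' if v else '.' for v in m[y,win[0]:win[1]]))
E
python3 - <<'E'
from h import *
from bench import vision
o,M=st();s=vision.capture('side');sil(s,o['tool_pos']+[0,0,.0052])
E
```

```text
t 27.8 tcp [ 0.604  -0.2806  0.0905] yawx -15.86 z [-0.  0. -1.] F [-0.  -0.7 -1.7] w 0.0436 ff 2.985217831155751 q [-0.52  0.26  1.71  0.    1.17  1.33]
60 zmin 0.003 [[287.0, 153.0], [296.0, 163.0], [306.0, 154.0], [297.0, 143.0]]
75 zmin -0.0 [[291.0, 159.0], [301.0, 167.0], [307.0, 154.0], [297.0, 145.0]]
90 zmin 0.003 [[296.0, 164.0], [307.0, 170.0], [308.0, 153.0], [297.0, 147.0]]
135 ............................................###########
137 ...........................................############
139 .................####..........................########
141 ...................###.................................
143 .................######................................
145 ........##.......#####..#..............................
147 .......####......########..............................
149 .......#######...#####..#..............................
151 ......##############...................................
153 ......############.....................................
155 ......###########......................................
157 .....############.............................
[... 269 characters left out ...]
........................................
169 .......................................................
171 .......................................................
173 .......................................................
175 .......................................................
177 .......................................................
179 .......................................................
181 .......................................................
183 .......................................................
185 ....................................#..................
187 .................................#######.....##........
189 ................................###############........
```

It's nearly upright (about 85°). I'll seat it on the table, release, then regrasp the body.

Emit:
servo_tool(gripper=[-1, -1, -1, -1, 0.4, 0.4, 0.4, 0.4, 0.4, 0.4, 0.4], delta_pos=[[0, 0, 0.002], [0, 0, 0.002], [0, 0, 0.001], [0, 0, 0], [0, 0, 0], [0, 0, 0], [0, 0, 0], [0, 0, 0], [0, 0, 0], [0, 0, 0], [0, 0, 0]], spin=[0, 0, 0, 0, 0, 0, 0, 0, 0, 0, 0], force=3)

```text
time_s: 28.95
tool_pos: [0.6038, -0.2806, 0.0859]
eef_rot: [-3.111, 0.433, 0.0]
ft_force: [0.1, 0.4, -0.2]
grip_width: 0.0666
finger_force: 0.0
```

Run:
```python
from h import *
from bench import vision
o,M=st();s=vision.capture('side');sil(s,[*o['tool_pos'][:2],.093],ths=(90,),win=(280,330,135,175))
```

```text
t 28.95 tcp [ 0.6038 -0.2806  0.0859] yawx -15.86 z [-0.  0. -1.] F [ 0.1  0.4 -0.2] w 0.0666 ff 0.0 q [-0.52  0.26  1.72 -0.    1.16  1.33]
90 zmin -0.0 [[296.0, 164.0], [307.0, 170.0], [308.0, 154.0], [297.0, 147.0]]
135 ..................................................
137 ..................................................
139 .............................#....................
141 .........................#####....................
143 .........................######...................
145 .........................#########................
147 ................##.......###.######...............
149 ................##.......###.###..................
151 ................####.....####.....................
153 ................########.##.......................
155 ................###########.......................
157 ................###########......#................
159 ................###########.......................
161 ................###########.......................
163 ................##########.....#..................
165 ...................#######........................
167 .......................###........................
169 ..................................................
171 ..................................................
173 ..................................................
```

It stands upright where predicted. I'm descending over it to grip the body.

Emit:
servo_tool(gripper=[0.4, 0.4, 0.4, 0.4, 0.4, 0.4, -1, -1, -1, -1, -1, -1], delta_pos=[[0, 0, 0.01], [0, 0, 0.01], [0, 0, 0.01], [0, 0, 0.007], [0, 0, 0.003], [0, 0, 0], [0, 0, 0], [0, 0, 0], [0, 0, 0], [0, 0, 0], [0, 0, 0], [0, 0, 0]], spin=[0, 0, 0, 0, 0, 0, 0, 0, 0, 0, 0, 0], force=20)

```text
time_s: 30.2
tool_pos: [0.6043, -0.2808, 0.0466]
eef_rot: [3.111, -0.433, 0.001]
ft_force: [0.2, -0.1, 2.8]
grip_width: 0.0477
finger_force: 20.0
```

Run:
```python
from h import *
st()
```

```text
t 30.2 tcp [ 0.6043 -0.2808  0.0466] yawx -15.86 z [ 0.001 -0.    -1.   ] F [ 0.2 -0.1  2.8] w 0.0477 ff 19.997368454933167 q [-0.52  0.31  1.73  0.    1.1   1.33]
```

Emit:
servo_tool(gripper=[-1, -1, -1, -1, -1, -1, -1, -1, -1, -1, -1], delta_pos=[[0, 0, -0.01], [0, 0, -0.02], [0, 0, -0.02], [0, 0, -0.02], [0, 0, -0.02], [0, 0, -0.02], [0, 0, -0.02], [0, 0, -0.02], [0, 0, -0.02], [0, 0, -0.02], [0, 0, -0.01]], spin=[0, 0, 0, 0, 0, 0, 0, 0, 0, 0, 0], force=20)

```text
time_s: 31.3
tool_pos: [0.6041, -0.2808, 0.248]
eef_rot: [3.111, -0.433, 0.003]
ft_force: [0.9, -0.5, -2.7]
grip_width: 0.0479
finger_force: 20.0
```

Emit:
servo_tool(gripper=[-1, -1, -1, -1, -1, -1, -1, -1, -1, -1, -1, -1, -1, -1, -1, -1, -1, -1], delta_pos=[[-0.007, -0.011, 0], [-0.0142, -0.0218, 0], [-0.0142, -0.0218, 0], [-0.0142, -0.0218, 0], [-0.0142, -0.0218, 0], [-0.0142, -0.0218, 0], [-0.0142, -0.0218, 0], [-0.0142, -0.0218, 0], [-0.0142, -0.0218, 0], [-0.0142, -0.0218, 0], [-0.0142, -0.0218, 0], [-0.0142, -0.0218, 0], [-0.0142, -0.0218, 0], [-0.0142, -0.0218, 0], [-0.0142, -0.0218, 0], [-0.0067, -0.0108, 0], [0, 0, 0], [0, 0, 0]], spin=[0, 0, 0, 0, 0, 0, 0, 0, 0, 0, 0, 0, 0, 0, 0, 0, 0, 0])

```text
time_s: 33.1
tool_pos: [0.4885, 0.0917, 0.2453]
eef_rot: [3.111, -0.433, -0.001]
ft_force: [1.0, -0.7, -2.1]
grip_width: 0.0479
finger_force: 20.0
```

Run:
```python
from h import *
to(.4892,.0918,.0466+.024,-15.86)
from bench import vision
o=vision.capture('side')
from bench import readout
tp=readout.get_obs()['tool_pos'];sil(o,[tp[0],tp[1],tp[2]+.0464],ths=(90,),win=(250,320,165,245))
```

```text
t 33.1 tcp [0.4885 0.0917 0.2453] yawx -15.84 z [-0.001 -0.001 -1.   ] F [ 1.  -0.7 -2.1] w 0.0479 ff 19.996382296085358 q [ 0.08 -0.24  1.95 -0.    1.44  1.93]
tool delta [ 0.0007 -0.0004  0.1747] spin 0.02
90 zmin 0.199 [[283.0, 209.0], [297.0, 218.0], [298.0, 198.0], [284.0, 189.0]]
165 ......................................................................
167 #####.................................................................
169 ########..............................................................
171 #########.............................................................
173 #####.................................................................
175 ####.......................................................#..........
177 ###......................................................#............
179 ......................................................................
181 ......................#...............................................
183 ......................................................................
185 ...........................................................
[... 1486 characters left out ...]
########.................
227 ############################.#########################................
229 #######################################################...............
231 #########################################################.............
233 ##########################################################............
235 #.##################################...########...########............
237 ..###############################.##################..#####...........
239 .#############################..#######################.####..........
241 ######################.######..#########################.###..........
243 #####################..#####..###########################.##..........
```

Upright and centred over the bay. I'm descending, slow at the end.

Emit:
servo_tool(gripper=[-1, -1, -1, -1, -1, -1, -1, -1, -1, -1, -1, -1, -1, -1, -1, -1, -1, -1, -1, -1], delta_pos=[[0.0007, -0.0004, 0.01], [0, 0, 0.02], [0, 0, 0.02], [0, 0, 0.02], [0, 0, 0.02], [0, 0, 0.02], [0, 0, 0.02], [0, 0, 0.014], [0, 0, 0.008], [0, 0, 0.005], [0, 0, 0.003], [0, 0, 0.002], [0, 0, 0.002], [0, 0, 0.002], [0, 0, 0.002], [0, 0, 0.002], [0, 0, 0.001], [0, 0, 0.001], [0, 0, 0], [0, 0, 0]], spin=[0, 0, 0, 0, 0, 0, 0, 0, 0, 0, 0, 0, 0, 0, 0, 0, 0, 0, 0, 0])

```text
time_s: 35.15
tool_pos: [0.4897, 0.0922, 0.074]
eef_rot: [-3.112, 0.433, -0.0]
ft_force: [-0.3, 0.3, -2.4]
grip_width: 0.0481
finger_force: 20.0
```

Run:
```python
from h import *
to(.4892,.0918,.0466+.024,-15.86)
```

```text
t 35.15 tcp [0.4897 0.0922 0.074 ] yawx -15.86 z [ 0.  0. -1.] F [-0.3  0.3 -2.4] w 0.0481 ff 19.996595084667206 q [ 0.08 -0.08  2.11  0.    1.11  1.93]
tool delta [-0.0003  0.0005  0.0034] spin -0.0
```

Emit:
servo_tool(gripper=[-1, -1, -1, -1, -1, -1, -1], delta_pos=[[0, 0, 0.001], [0, 0, 0.001], [0, 0, 0.001], [0, 0, 0.0005], [0, 0, 0.0005], [0, 0, 0], [0, 0, 0]], spin=[0, 0, 0, 0, 0, 0, 0])

```text
time_s: 35.85
tool_pos: [0.4897, 0.0922, 0.0706]
eef_rot: [3.111, -0.433, -0.0]
ft_force: [-4.1, -0.7, 4.7]
grip_width: 0.0478
finger_force: 20.0
```

Contact made (force went from -2.4 to +4.7 N). I'm releasing, then backing straight up.

Emit:
servo_tool(gripper=[-0.1, 0.1, 0.3, 0.4, 0.4, 0.4, 0.4, 0.4], delta_pos=[[0, 0, 0], [0, 0, 0], [0, 0, 0], [0, 0, 0], [0, 0, 0], [0, 0, 0], [0, 0, 0], [0, 0, 0]], spin=[0, 0, 0, 0, 0, 0, 0, 0])

```text
time_s: 36.65
tool_pos: [0.4897, 0.0922, 0.0699]
eef_rot: [-3.112, 0.434, -0.0]
ft_force: [-0.3, 0.1, -0.5]
grip_width: 0.0667
finger_force: 0.0
```

Emit:
servo_tool(gripper=[0.4, 0.4, 0.4, 0.4, 0.4, 0.4, 0.4, 0.4, 0.4, 0.4, 0.4, 0.4], delta_pos=[[0, 0, -0.01], [0, 0, -0.02], [0, 0, -0.02], [0, 0, -0.02], [0, 0, -0.02], [0, 0, -0.02], [0, 0, -0.02], [0, 0, -0.02], [0, 0, -0.02], [0, 0, -0.02], [0, 0, -0.01], [0, 0, 0]], spin=[0, 0, 0, 0, 0, 0, 0, 0, 0, 0, 0, 0])

```text
time_s: 37.85
tool_pos: [0.4905, 0.0923, 0.2723]
eef_rot: [-3.111, 0.433, -0.006]
ft_force: [-0.6, -0.9, 0.7]
grip_width: 0.0667
finger_force: 0.0
```

Emit:
servo_tool(gripper=[0.4, 0.4, 0.4, 0.4, 0.4, 0.4, 0.4, 0.4, 0.4, 0.4, 0.4, 0.4], delta_pos=[[0, 0.03, 0], [0, 0.03, 0], [0, 0.03, 0], [0, 0.03, 0], [0, 0.03, 0], [0, 0.03, 0], [0, 0.03, 0], [0, 0.03, 0], [0, 0.03, 0], [0, 0.03, 0], [0, 0, 0], [0, 0, 0]], spin=[0, 0, 0, 0, 0, 0, 0, 0, 0, 0, 0, 0])

```text
time_s: 39.05
tool_pos: [0.4071, -0.1963, 0.2688]
eef_rot: [-3.11, 0.436, 0.003]
ft_force: [0.5, 0.9, 0.1]
grip_width: 0.0665
finger_force: 0.0
```

Run:
```python
from h import *
st()
from bench import vision
c=vision.capture('top');d=vision.capture('side');pickle.dump((c,d),open('fin.pkl','wb'))
im=np.zeros((420,800,3),np.uint8)
im[:,:400]=cv2.resize(c['img'][170:275,195:295,::-1],(400,420),interpolation=cv2.INTER_CUBIC)
im[:,400:]=cv2.resize(d['img'][185:290,235:335,::-1],(400,420),interpolation=cv2.INTER_CUBIC)
cv2.imwrite('pics/fin.png',im)
```

```text
t 39.05 tcp [ 0.4071 -0.1963  0.2688] yawx -15.95 z [-0.001  0.002 -1.   ] F [0.5 0.9 0.1] w 0.0665 ff 0.0 q [-0.57 -0.36  2.    0.    1.5   1.28]
```

View pics/fin.png

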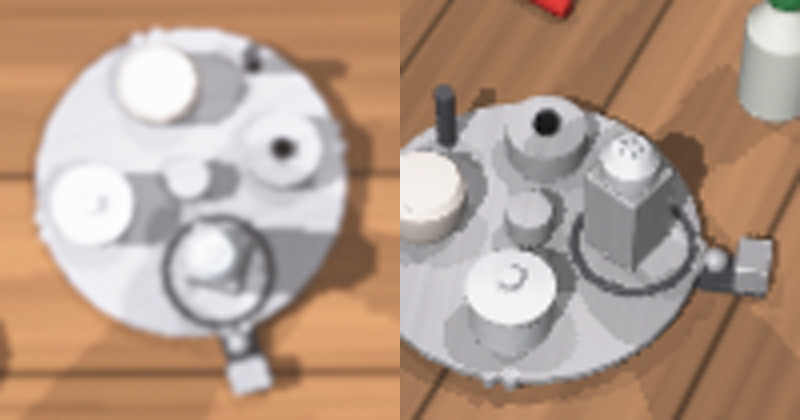

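The final picture shows the shaker upright inside the rim, cap at (213,252) in the top crop and base corner at (634,268) in the side crop. The bay is still at the index and the post hasn't moved from (252,58).

```bash
python3 -c "
from bench import finish_job
print(finish_job())"
```

```text
the job is handed in; nothing more can be done
None
```

I turned the tray until the empty bay was in its click at the index block, then stood the rub shaker cap up inside the bay's rim and let go. The last pictures show it upright with the tray unmoved, and I handed the job in at about 39 s of the 67 s limit; no verdict came back.

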